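# Rock a tight bore plug out of a flow meter

## Task

One flow meter on the bench has a screwdriver standing in the hole of its bore plug, and that plug has to come out so that the rubber lining can be looked at. Put the screwdriver, blade down, into the empty tool pot, then take the plug by its square head and rock it side to side in the bore until the tight lining lets go; it will not come with a straight pull, and the meter must stay standing in its place, with the other things on the bench left alone. Finish while holding the plug upright over the bore, just clear of it by a centimetre or two: do not put it down or let go.

Things in the scene. Friction and masses are not known exactly. Their poses are not given: they have to be found in the camera images.
- meter: white flow meter to work on, loose, 5.5 kg, 140 mm high: round flanges 140 mm wide, 16 mm thick at foot and top, 92 mm barrel between, and a side neck along its +x at 68 mm height, reaching 88 mm from the axis. Origin: centre of the underside; z up. Similar meters without a screwdriver stand farther back; leave them. A straight pull on the plug lifts this meter off the bench
- bore_mouth (a point): centre of the upright bore (39 mm wide) in the meter's top face, 140 mm above the meter's origin
- lining_mid (a point): point on the bore's axis 12 mm below the top face, fixed to the meter: middle of the springy rubber lining, which grips the plug from 5 to 19 mm below the face, and the point to rock about. It holds against a straight pull of 60 to 95 N. Swings of 4 to 9 degrees each way work (the bore allows about 10); with a light pull up (20 to 30 N) each swing gains 1 to 3 mm
- plug: aluminium bore plug, about 0.2 kg, 78 mm high, fully seated at the start. Origin: centre of the lower end of its round shank (34 mm wide, 26 mm long, all in the bore); above it a collar 54 mm wide, 6 mm thick, resting on the meter's top face, then a square head with a hole 11 mm wide down the axis. z is its axis, up. The lining lets go when it has risen 21 mm; it is out of the bore at 26 mm
- plug_head (a point): point on the plug's axis 15 mm below the top of its square head (28 x 28 mm, 46 mm high, flats square to the plug's x and y), a height to grip at; 63 mm above the plug's origin, 49 mm above lining_mid when seated. Rocking takes about 1 N m, so the gripper must tilt with the plug; sideways force alone does little
- screwdriver: screwdriver with dark handle, 162 mm long, 0.09 kg, standing loosely upright in the plug's hole at the start, its handle resting on the square head. Origin: tip of the blade; z runs along it towards the handle end. Blade 6 mm thick and 72 mm long, all of it in the hole; handle 27 mm wide and 90 mm long, slightly waisted near the blade
- screwdriver_grip (a point): middle of the screwdriver's handle on its axis, 117 mm from the blade tip
- tool_pot: empty round steel pot, 72 mm wide at the rim and 85 mm high, wall 3 mm, 0.6 kg, loose, left or right of the meter. Origin: centre of the underside
- tool_pot_in (a point): centre of the pot's inner floor, about 5 mm above the bench
- bolt_tin: low round steel tin of bolts, 90 mm wide, 28 mm high; to be left alone
- cutters: dark side cutters lying flat, 130 mm long; to be left alone
- tape_roll: roll of dark tape lying flat, 60 mm wide, 20 mm high; to be left alone
- housing_cover: round white housing cover, 72 mm wide, 22 mm high; to be left alone
- carton: white paper carton, 70 x 90 x 60 mm high; to be left alone
- spanner: steel spanner lying flat, 160 mm long; to be left alone
There are look-alikes about, which are no part of the job. What is shaped like the meter but green or orange is not meant.

How it is judged:
On the way, in this order (a step that is already met when the one before it is completed fails the run):
1. the screwdriver stands blade down in the tool pot, let go (z of screwdriver in the frame of tool_pot below 0.025 m and horizontal distance between screwdriver and tool_pot_in below 0.036 m and angle between screwdriver's own z axis and vertical below 0.8 rad and angle between tool_pot's own z axis and vertical below 0.15 rad and contact force between the fingers and screwdriver below 0.2 N), for 0.2 s.
2. the plug, still in the bore, leans to one side (angle between the z axis of plug and the z axis of meter, either way round above 0.04 rad and z of plug in the frame of meter below 0.13 m and (x of plug_head in the frame of meter above 0.002 m or (y of plug_head in the frame of meter above 0.001 m and x of plug_head in the frame of meter between -0.002 and 0.002 m))), for 0.02 s.
3. the plug, still in the bore, leans to the other side (angle between the z axis of plug and the z axis of meter, either way round above 0.04 rad and z of plug in the frame of meter below 0.13 m and (x of plug_head in the frame of meter below -0.002 m or (y of plug_head in the frame of meter below -0.001 m and x of plug_head in the frame of meter between -0.002 and 0.002 m))), for 0.02 s.
At the end, for the whole second after the job is handed in: the plug is held in the fingers, still and upright within 14 degrees, its lower end 3 to 40 mm above the meter's top face and within 25 mm of the bore's axis, touching the meter nowhere; the meter stands flat on the bench; the screwdriver stands blade down in the upright tool pot (z of plug in the frame of meter between 0.143 and 0.18 m and horizontal distance between plug and bore_mouth below 0.025 m and angle between plug's own z axis and vertical below 0.25 rad and linear speed of plug below 0.02 m/s and contact force between the fingers and plug above 3 N and contact force between plug and meter below 0.3 N and height (world z) of meter below 0.004 m and angle between meter's own z axis and vertical below 0.05 rad and z of screwdriver in the frame of tool_pot below 0.025 m and horizontal distance between screwdriver and tool_pot_in below 0.036 m and angle between screwdriver's own z axis and vertical below 0.8 rad and angle between tool_pot's own z axis and vertical below 0.15 rad); the arm keeps its last pose, push and grip.
It fails at once if the meter is lifted (10 mm), tipped (9 degrees) or shifted (over 40 mm) (height (world z) of meter above 0.01 m or angle between meter's own z axis and vertical above 0.157 rad or distance of meter from where it was at the start of the episode above 0.04 m).
It fails at once if the tool pot is knocked over or shifted by over 40 mm (angle between tool_pot's own z axis and vertical above 0.4 rad or distance of tool_pot from where it was at the start of the episode above 0.04 m).
It fails at once if one of the other things (bolt tin, side cutters, tape roll, housing cover, carton, spanner) is shifted by over 30 mm (distance of any of bolt_tin, cutters, tape_roll, housing_cover, carton, spanner from where it was at the start of the episode above 0.03 m).
It also fails if it takes over 64 s, if anything falls off the work surface, if the arm or the gripper's body presses on something with over 40 N, if the wrist force passes 120 N, or if a joint passes its speed limit or range.

## Robot

A 6-joint arm with a two-finger parallel gripper is mounted at the origin on the work surface. World frame = base frame: x ahead of the robot, y to its left, z up, the work surface at z = 0. Lengths are in m, angles in rad, forces in N, time in s.
With the tool pointing down it reaches from about 0.275 to 0.975 m from the base axis. Payload 8.4 kg.
Tool frame: the origin (TCP) lies at the very end of the fingers, on their centre line; the grasp point (between the pads) lies behind it (grip_point_offset is the z of the grasp point in the tool frame, in m); z points along the fingers, y is the line along which they close (so a half turn about z gives the same grasp; the last joint's range is limited). The gripper opens to 92 mm and grips with 3 to 60 N. Pads are 20 mm wide; open, the fingers measure 128 mm over their backs; the gripper's body (75 mm by 189 mm) begins 69 mm behind the grasp point.
Start: joints at [-1.169, 0.353, 1.633, -0, 1.155, -0.002], TCP at [0.246, -0.575, 0.215] pointing down, gripper open.
Joint ranges: [-2.63, 2.63], [-0.92, 2.1], [0.06, 2.66], [-1.3, 4.44], [0, 2.69], [-3.02, 3.02]. Speed limits (rad/s): [2.22, 2.22, 2.79, 3.14, 3.14, 3.14].

## Interface

Orientations are given as a 3x3 rotation matrix whose columns are the frame's x, y, z axes.
In Python, from workcell import get_state, camera, camera_info, sign_off, grip_point_offset gives the robot as it stands.
- The arm moves only by the tool play_rows, never from a script. Its argument "rows" is a list of rows, each a list of 5 numbers: the shift along the tool's x, y, z in units of 40 mm (1.0 is 40 mm), then the turn about the tool's z in units of 8 degrees (1.0 is 8 degrees), then the finger opening in mm, from 0 to 91.9. In form: [[tx, ty, tz, yaw, fingers], ...]. A call has 1 to 20 rows; each row shifts and turns the commanded pose from where the row before left it, along the tool's axes as they then stand; what a row does not reach is not made up. A row lasts 1/10 s, in which the tool goes at most 50 mm and 8.59 degrees, less where a joint would pass 70% of its speed; a pose out of reach is approached as far as the arm can. A call is refused whole if a number of a shift passes 1 or a number of a turn 1, either way. A call with a gripper value outside its range is refused whole. The fingers move at their own pace and stop on an object; the grip force is fixed at half the most. Time passes only in rows, so rows that do not move let the fingers close. It gives the time, the measured TCP pose, the force, the opening and the grip force at its end, in the units of the state.
- get_state(): the state, without advancing time (a new reading comes with each control period).
- camera(name): name is "scene" or "top" or "wrist"; returns (picture, depth): 400x640x3 uint8, red, green, blue; 400x640 float32, m along the optical axis (not along the pixel's ray), 0 where there is no reading.
- camera_info(name): a dict with "fx", "fy", "cx", "cy" (pixels), "R" (3x3) and "t" (3): a world point X has camera coordinates R X + t; the wrist camera has in their place "tool_from_camera" (4x4, takes a point from camera to tool coordinates, whose origin is the TCP and whose axes are the flange's). Camera axes: x right, y down, z forward; pixel columns grow to the right and rows downward; lengths in m; the calibration is good to about 2 mm. A picture is of the moment at which its call begins: read the wrist's pose just before it. camera_info takes no time and is no camera call.
- sign_off(): hands the job in; it is judged then, once.
The state is a dict: "t": time; "joints": joint angles; "dq": joint speeds; "joint_torque": joint torques, N m; "tool_pos": TCP position; "tcp_rot": TCP orientation; "ft_force": force on the tool from outside, world axes, zero at the start; "moment": the same for the moment, N m; "width": finger opening in m; "gripper_force": force on a finger pad.
Only numpy, scipy, OpenCV 4.12 (cv2) and the standard library are available. Lean on these libraries where they do the work, as an engineer would, in place of code of your own. Each camera call takes 0.05 s, during which the arm holds its last target. There are 200 camera calls.

## Working session

There is one attempt and no reset: what is moved stays moved. The work goes in short steps, Python scripts to look and compute and a tool call to move; the robot and the scene stay as the last step left them, time stands still between calls to the robot, and variables do not carry over. Pictures are saved under pics/ and viewed, at most 10 in all, crops included, and the job is handed in when it is done.

Besides the shell and the picture viewer there is one more tool, called by a JSON object that holds its "fn" and its "kwargs". play_rows: Moves the arm, as the interface text tells. Its arguments: {"type":"object","properties":{"rows":{"type":"array","items":{"type":"array","items":{"type":"number"}}}},"required":["rows"]}

```bash
mkdir -p pics; ls; python3 - <<'E'
from workcell import *
import cv2,numpy as np
s=get_state();print({k:np.round(v,3).tolist() for k,v in s.items()});print(grip_point_offset)
for n in("scene","top"):
    p,d=camera(n);np.savez(n+'0.npz',p=p,d=d);cv2.imwrite(f'pics/{n}0.png',p[...,::-1]);print(camera_info(n))
E
```

```text
pics
{'t': 0.0, 'joints': [-1.169, 0.354, 1.634, 0.0, 1.155, -0.002], 'dq': [-0.0, 0.001, 0.0, 0.0, 0.001, -0.001], 'joint_torque': [-0.002, -59.386, -33.421, 0.07, 0.024, -0.0], 'tool_pos': [0.245, -0.574, 0.214], 'tcp_rot': [[0.92, 0.393, -0.001], [0.393, -0.92, 0.001], [0.0, -0.001, -1.0]], 'ft_force': [-0.703, 0.08, -0.991], 'moment': [-0.04, -0.032, 0.021], 'gripper_force': 0.0, 'width': 0.092}
-0.0187
{'fx': 499.1009296177132, 'fy': 499.1009296177132, 'cx': 319.6810504630242, 'cy': 201.033950972626, 'R': array([[ 0.42751563,  0.90385056, -0.01686871],
       [ 0.74387427, -0.36232866, -0.56157726],
       [-0.51369394,  0.22753485, -0.82725234]]), 't': array([-0.25152403, -0.27280216,  1.7585905 ])}
{'fx': 369.6856212370344, 'fy': 369.6856212370344, 'cx': 323.19997131053, 'cy': 200.7684646157019, 'R': array([[-0.03558355, -0.99934898, -0.00595137],
       [-0.97858992,  0.03605114, -0.20263783],
       [ 0.20272046, -0.00138662, -0.97923567]]), 't': array([0.05687886, 0.53247389, 0.88188761])}
```

View pics/scene0.png

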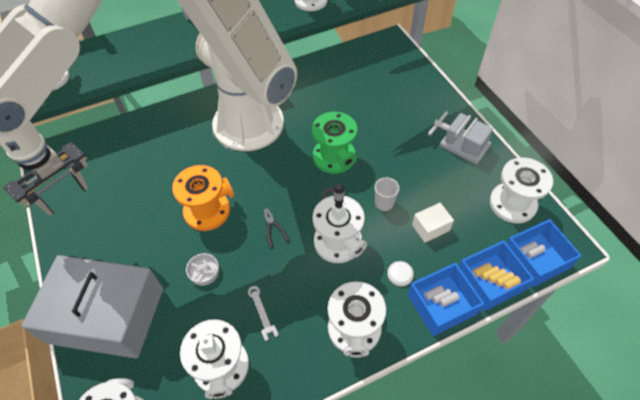

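View pics/top0.png

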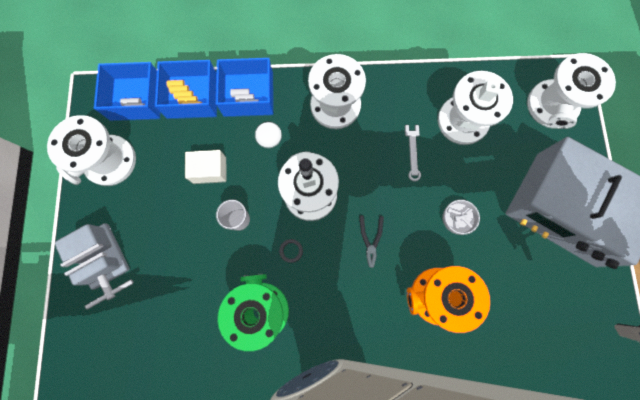

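The target meter is the white one with the dark handle (top view at (308,180)). The pot is at (232,214), and the tape ring at (290,250). Next I'll measure positions from depth.

```bash
cat > h.py <<'E'
import numpy as np,cv2
from workcell import *
def cloud(n,d):
    c=camera_info(n);v,u=np.mgrid[:400,:640]
    P=np.stack([(u-c['cx'])/c['fx']*d,(v-c['cy'])/c['fy']*d,d],-1)
    if n=='wrist':
        s=get_state();T=c['tool_from_camera'];P=P@T[:3,:3].T+T[:3,3]
        return P@np.array(s['tcp_rot']).T+np.array(s['tool_pos'])
    return (P-c['t'])@c['R']
def circ(xy):
    A=np.c_[2*xy,np.ones(len(xy))];s=np.linalg.lstsq(A,(xy**2).sum(1),rcond=None)[0]
    return s[:2],np.sqrt(s[2]+s[:2]@s[:2])
def hull(xy):
    return cv2.convexHull(xy.astype(np.float32))[:,0]
E
python3 - <<'E'
from h import *
for n in('top','scene'):
    z=np.load(n+'0.npz');W=cloud(n,z['d']);ok=z['d']>0
    if n=='top': c0=W[182,300,:2];p0=W[214,232,:2]
    print(n,c0,p0)
    def sel(c,r,a,b): return W[ok&(np.hypot(*(np.moveaxis(W[...,:2]-c,-1,0)))<r)&(W[...,2]>a)&(W[...,2]<b)]
    f=sel(c0,.11,.13,.147);print('flange',len(f),f[:,2].mean(),cv2.minEnclosingCircle(f[:,:2].astype(np.float32)))
    for a in np.arange(.14,.29,.01):
        q=sel(c0,.08,a,a+.01)
        if len(q):print(round(a,2),len(q),q.mean(0).round(4),np.ptp(q[:,:2],axis=0).round(3))
    q=sel(p0,.08,.075,.092);print('pot',len(q),q[:,2].mean(),cv2.minEnclosingCircle(q[:,:2].astype(np.float32)),circ(q[:,:2].astype(float)))
    q=sel(c0,.14,.045,.10);r=np.hypot(*(q[:,:2]-c0).T);q=q[r>.073];print('neck',len(q),q.mean(0) if len(q) else 0)
E
```

```text
top [0.56176834 0.08967726] [0.51799802 0.28140214]
flange 2357 0.14026391492971363 ((0.5646637678146362, 0.07081113755702972), 0.07036281377077103)
0.14 1195 [0.5594 0.0751 0.142 ] [0.137 0.128]
0.15 16 [0.5523 0.0673 0.1543] [0.015 0.03 ]
0.16 16 [0.5513 0.0681 0.1657] [0.006 0.027]
0.17 14 [0.5524 0.0679 0.1758] [0.016 0.031]
0.18 18 [0.5519 0.0677 0.186 ] [0.015 0.026]
0.19 57 [0.5566 0.0701 0.1931] [0.023 0.032]
0.2 12 [0.5565 0.0686 0.2037] [0.007 0.017]
0.21 1 [0.5524 0.0701 0.2196] [0. 0.]
0.22 12 [0.5542 0.071  0.2255] [0.007 0.023]
0.23 11 [0.554  0.0685 0.2349] [0.008 0.023]
0.24 17 [0.5532 0.0709 0.2449] [0.008 0.024]
0.25 18 [0.5542 0.0683 0.2548] [0.009 0.024]
0.26 30 [0.556  0.0673 0.2652] [0.021 0.026]
0.27 54 [0.5589 0.0696 0.2753] [0.023 0.024]
0.28 80 [0.5644 0.0713 0.2818] [0.019 0.02 ]
pot 172 0.08323113173799884 ((0.5048112869262695, 0.26322999596595764), 0.036255843937397) (array([0.50406555, 0.26266538]), np.float64(0.033866655734683115))
neck 32 [0.6474195  0.09553562 0.09246467]
scene [0.56176834 0.08967726] [0.51799802 0.28140214]
flange 1481 0.139858890220
[... 248 characters left out ...]
33]
0.18 40 [0.5703 0.066  0.1853] [0.031 0.034]
0.19 46 [0.5697 0.065  0.1936] [0.027 0.031]
0.2 18 [0.5706 0.0664 0.2045] [0.012 0.019]
0.21 8 [0.5735 0.0671 0.215 ] [0.006 0.017]
0.22 17 [0.5734 0.0646 0.2257] [0.013 0.023]
0.23 23 [0.5738 0.0643 0.2345] [0.018 0.022]
0.24 22 [0.5725 0.0631 0.245 ] [0.018 0.023]
0.25 26 [0.5739 0.065  0.2549] [0.014 0.026]
0.26 28 [0.573  0.0656 0.2653] [0.018 0.026]
0.27 46 [0.569  0.0665 0.2761] [0.024 0.023]
0.28 33 [0.5655 0.0691 0.2822] [0.018 0.023]
pot 135 0.08151120949556821 ((0.5040781497955322, 0.26329854130744934), 0.03847990557551384) (array([0.50458201, 0.26131238]), np.float64(0.03381392880005488))
neck 202 [0.64690634 0.08641968 0.07697459]
```

{"fn": "play_rows", "kwargs": {"rows": [[0,0,-0.9,0,91],[0,0,-0.9,0,91],[0,0,-0.9,0,91],[0.85,-0.73,0,0,91],[0.85,-0.73,0,0,91],[0.85,-0.73,0,0,91],[0.85,-0.73,0,0,91],[0.85,-0.73,0,0,91],[0.85,-0.73,0,0,91],[0.85,-0.73,0,0,91],[0.85,-0.73,0,0,91],[0.85,-0.73,0,0,91],[0.85,-0.73,0,0,91],[0.85,-0.73,0,0,91],[0.85,-0.73,0,0,91],[0.85,-0.73,0,0,91],[0.85,-0.73,0,0,91],[0.85,-0.73,0,0,91]]}}

```text
t: 1.9
tool_pos: [0.5428, 0.0303, 0.3224]
tcp_rot: [[0.92, 0.393, -0.0], [0.393, -0.92, -0.0], [-0.0, -0.0, -1.0]]
ft_force: [1.4, -0.6, -0.5]
width: 0.0907
gripper_force: 0.0
```

{"fn": "play_rows", "kwargs": {"rows": [[0.44,-0.36,0,0,91],[0.44,-0.36,0,0,91],[0,0,0,0,91],[0,0,0.65,0,91],[0,0,0.65,0,91],[0,0,0.65,0,91],[0,0,0.6,0,91],[0,0,0,0,91],[0,0,0,0,15],[0,0,0,0,15],[0,0,0,0,15],[0,0,0,0,15],[0,0,0,0,15],[0,0,0,0,15],[0,0,0,0,15]]}}

```text
t: 3.4
tool_pos: [0.5635, 0.0688, 0.2207]
tcp_rot: [[0.92, 0.393, 0.0], [0.393, -0.92, 0.0], [0.0, 0.0, -1.0]]
ft_force: [-0.1, 0.2, -0.6]
width: 0.0369
gripper_force: 0.0
```

{"fn": "play_rows", "kwargs": {"rows": [[0,0,0,0,15],[0,0,0,0,15],[0,0,0,0,15],[0,0,0,0,15],[0,0,-0.5,0,15],[0,0,-0.6,0,15],[0,0,-0.6,0,15],[0,0,-0.6,0,15],[0,0,0,0,15]]}}

```text
t: 4.3
tool_pos: [0.5651, 0.0689, 0.3157]
tcp_rot: [[0.92, 0.393, 0.005], [0.393, -0.92, 0.001], [0.005, 0.002, -1.0]]
ft_force: [0.6, -0.1, -0.9]
width: 0.0265
gripper_force: 30.0
```

{"fn": "play_rows", "kwargs": {"rows": [[0.085,-0.84,0,0,15],[0.085,-0.84,0,0,15],[0.085,-0.84,0,0,15],[0.085,-0.84,0,0,15],[0.085,-0.84,0,0,15],[0.085,-0.85,0,0,15],[0,0,0,0,15],[0,0,0,0,15],[0,0,0.7,0,15],[0,0,0.7,0,15]]}}

```text
t: 5.3
tool_pos: [0.5036, 0.2615, 0.256]
tcp_rot: [[0.92, 0.392, 0.001], [0.392, -0.92, 0.0], [0.001, 0.0, -1.0]]
ft_force: [-0.2, 0.2, -0.8]
width: 0.0265
gripper_force: 30.0
```

```bash
python3 - <<'E'
from h import *
p,d=camera('top');cv2.imwrite('pics/a.png',cv2.resize(p[120:300,150:390,::-1],None,fx=3,fy=3))
print(camera_info('wrist'))
E
```

```text
{'fx': 330.3523899339921, 'fy': 330.3523899339921, 'cx': 324.2251906392587, 'cy': 198.9233198193032, 'tool_from_camera': array([[ 6.06978092e-04, -9.67557955e-01, -2.52648443e-01,
         6.94025108e-02],
       [ 9.99999690e-01,  7.14061014e-04, -3.32151309e-04,
        -1.42926518e-04],
       [ 5.01782045e-04, -2.52648163e-01,  9.67558088e-01,
        -1.72290260e-01],
       [ 0.00000000e+00,  0.00000000e+00,  0.00000000e+00,
         1.00000000e+00]])}
```

View pics/a.png

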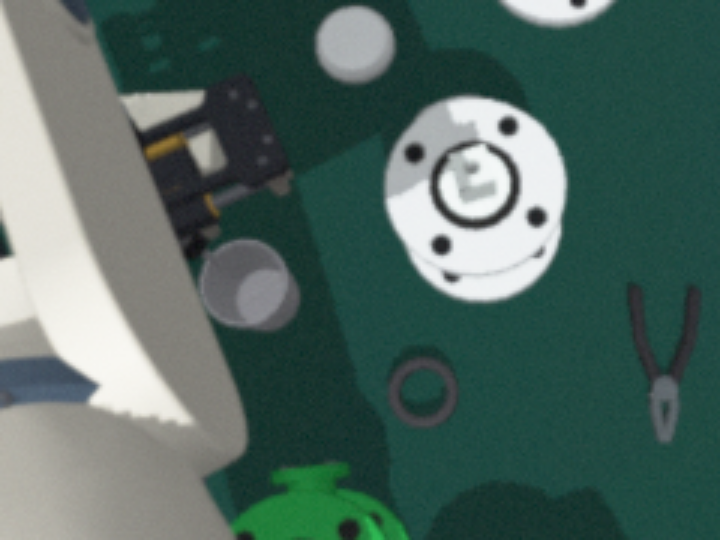

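The meter and plug are free of the screwdriver, with the plug head near crop (470,180). The gripper is over the pot, whose rim sits around (250,285). I'll lower it now.

{"fn": "play_rows", "kwargs": {"rows": [[0,0,0.7,0,15],[0,0,0.7,0,15],[0,0,0.7,0,15],[0,0,0.7,0,15],[0,0,0.5,0,15],[0,0,0.2,0,15],[0,0,0,0,15],[0,0,0,0,15]]}}

```text
t: 6.15
tool_pos: [0.5036, 0.2624, 0.1175]
tcp_rot: [[0.92, 0.392, 0.001], [0.392, -0.92, 0.0], [0.001, 0.0, -1.0]]
ft_force: [-0.1, 0.1, -1.3]
width: 0.0262
gripper_force: 30.0
```

{"fn": "play_rows", "kwargs": {"rows": [[0,0,0.15,0,15],[0,0,0.1,0,15],[0,0,0,0,15],[0,0,0,0,91],[0,0,0,0,91],[0,0,0,0,91],[0,0,0,0,91],[0,0,0,0,91],[0,0,0,0,91],[0,0,0,0,91],[0,0,0,0,91],[0,0,-0.8,0,91],[0,0,-0.8,0,91],[0,0,-0.9,0,91],[0,0,-0.9,0,91],[0,0,-0.9,0,91]]}}

```text
t: 7.75
tool_pos: [0.5026, 0.2624, 0.2801]
tcp_rot: [[0.92, 0.393, -0.0], [0.393, -0.92, 0.0], [-0.0, -0.0, -1.0]]
ft_force: [-0.3, 0.7, -1.1]
width: 0.0911
gripper_force: 0.0
```

Screwdriver placed. The rows have no tilt term, so I'll see what the arm does with an unreachable pose at full stretch, in free air.

{"fn": "play_rows", "kwargs": {"rows": [[1,-0.08,0,0,91],[1,-0.08,0,0,91],[1,-0.08,0,0,91],[1,-0.08,0,0,91],[1,-0.08,0,0,91],[1,-0.08,0,0,91],[1,-0.08,0,0,91],[1,-0.08,0,0,91],[1,-0.08,0,0,91],[1,-0.08,0,0,91],[1,-0.08,0,0,91],[1,-0.08,0,0,91]]}}

```text
t: 8.95
tool_pos: [0.8966, 0.4693, 0.2738]
tcp_rot: [[0.919, 0.393, 0.015], [0.393, -0.92, 0.008], [0.016, -0.001, -1.0]]
ft_force: [71.4, 36.9, 86.3]
width: 0.0913
gripper_force: 0.0
```

```bash
python3 -c "
from h import *
s=get_state();print(np.round(s['joints'],3),np.round(s['tool_pos'],3),np.round(s['tcp_rot'],3).tolist())"
```

```text
[0.481 1.164 0.057 0.    1.904 1.648] [0.897 0.469 0.274] [[0.919, 0.393, 0.015], [0.393, -0.92, 0.008], [0.016, -0.001, -1.0]]
```

{"fn": "play_rows", "kwargs": {"rows": [[-0.3,0,0,0,91],[-0.5,0,0,0,91],[0,0,0,0,91],[0,0,0,0,91]]}}

```text
t: 9.35
tool_pos: [0.8673, 0.4568, 0.276]
tcp_rot: [[0.919, 0.393, 0.017], [0.393, -0.92, 0.009], [0.019, -0.001, -1.0]]
ft_force: [0.6, -0.0, -0.0]
width: 0.0913
gripper_force: 0.0
```

```bash
python3 -c "
from h import *
s=get_state();print(np.round(s['joints'],4),np.round(s['tool_pos'],4),np.round(s['tcp_rot'],4).tolist(),s['ft_force'])"
```

```text
[ 0.4833  0.9963  0.3912 -0.      1.7354  1.6502] [0.8673 0.4568 0.276 ] [[0.9194, 0.393, 0.0166], [0.3929, -0.9196, 0.0087], [0.0186, -0.0014, -0.9998]] [ 0.6098059  -0.03235247 -0.00272547]
```

The tilt stays after the unreachable push, so I can build up a tilted tool there and then rock the plug using the yaw term. Before that I'll view the plug's yaw with the wrist camera.

{"fn": "play_rows", "kwargs": {"rows": [[-0.91,0.485,-0.1,0,91],[-0.91,0.485,-0.1,0,91],[-0.91,0.485,-0.1,0,91],[-0.91,0.485,-0.1,0,91],[-0.91,0.485,-0.1,0,91],[-0.91,0.485,-0.1,0,91],[-0.91,0.485,-0.1,0,91],[-0.91,0.485,-0.1,0,91],[-0.91,0.485,-0.1,0,91],[-0.91,0.485,-0.1,0,91],[-0.91,0.485,-0.1,0,91],[-0.91,0.485,-0.1,0,91],[0,0,0,0,91],[0,0,0,0,91]]}}

```text
t: 10.75
tool_pos: [0.5618, 0.0734, 0.3176]
tcp_rot: [[0.92, 0.392, 0.021], [0.391, -0.92, 0.009], [0.023, 0.0, -1.0]]
ft_force: [0.9, 1.3, 0.3]
width: 0.0907
gripper_force: 0.0
```

```bash
python3 - <<'E'
from h import *
s=get_state();print(np.round(s['tool_pos'],4),np.round(s['tcp_rot'],3).tolist(),np.round(s['joints'],2))
p,d=camera('wrist');np.savez('w1.npz',p=p,d=d)
cv2.imwrite('pics/w1.png',p[...,::-1])
W=cloud('wrist',d);ok=d>0
m=ok&(np.hypot(W[...,0]-.564,W[...,1]-.07)<.035)&(W[...,2]>.18)&(W[...,2]<.2)
q=W[m];print(len(q),q.mean(0),cv2.minAreaRect(q[:,:2].astype(np.float32)*1000))
f=W[ok&(np.hypot(W[...,0]-.564,W[...,1]-.07)<.11)&(W[...,2]>.13)&(W[...,2]<.15)];print(f[:,2].mean(),cv2.minEnclosingCircle(f[:,:2].astype(np.float32)))
# bolt holes
n=W[ok&(np.hypot(W[...,0]-.564,W[...,1]-.07)<.1)&(np.hypot(W[...,0]-.564,W[...,1]-.07)>.074)&(W[...,2]>.03)&(W[...,2]<.11)];print('neck',len(n),n.mean(0))
E
```

```text
[0.5618 0.0734 0.3176] [[0.92, 0.392, 0.021], [0.391, -0.92, 0.009], [0.023, 0.0, -1.0]] [0.12 0.17 1.65 0.01 1.3  1.29]
896 [0.56379499 0.07120225 0.19238561] ((562.9028930664062, 70.92156219482422), (28.46375274658203, 28.046985626220703), 14.99515438079834)
0.14176825309019989 ((0.5623613595962524, 0.07110437750816345), 0.07035112380981445)
neck 604 [0.6416386  0.09286017 0.09137945]
```

View pics/w1.png

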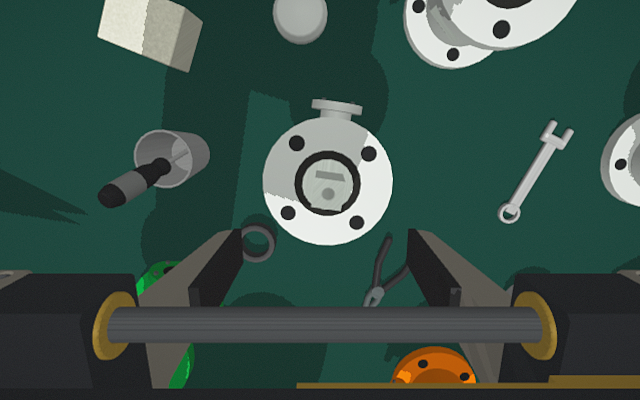

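Plug head centre is at (563,71) mm, yaw 15°, and the screwdriver stands in the pot at pixel (160,165). Now I'll align to 15° and build tilt gently at full reach.

{"fn": "play_rows", "kwargs": {"rows": [[0,0,0,1,91],[0.885,-0.214,0,0,91],[0.885,-0.214,0,0,91],[0.885,-0.214,0,0,91],[0.885,-0.214,0,0,91],[0.885,-0.214,0,0,91],[0.885,-0.214,0,0,91],[0.885,-0.214,0,0,91],[0.885,-0.214,0,0,91],[0.885,-0.214,0,0,91],[0.25,0,0,0,91],[0.25,0,0,0,91],[0.25,0,0,0,91],[0.25,0,0,0,91],[0.25,0,0,0,91],[0.25,0,0,0,91],[0.25,0,0,0,91],[0.25,0,0,0,91],[0.25,0,0,0,91]]}}

```text
t: 12.7
tool_pos: [0.9341, 0.2567, 0.3206]
tcp_rot: [[0.965, 0.262, 0.016], [0.262, -0.965, 0.008], [0.017, -0.004, -1.0]]
ft_force: [0.4, 0.5, 0.2]
width: 0.0908
gripper_force: 0.0
```

```bash
python3 -c "
from h import *
s=get_state();print(np.round(s['joints'],4),np.round(s['tool_pos'],4),np.round(s['tcp_rot'],4).tolist(),s['ft_force'])"
```

```text
[0.2652 0.9711 0.3502 0.004  1.8028 1.5714] [0.9341 0.2567 0.3206] [[0.9648, 0.2625, 0.0158], [0.2624, -0.9649, 0.0083], [0.0175, -0.0039, -0.9998]] [0.4301938  0.45649849 0.174825  ]
```

{"fn": "play_rows", "kwargs": {"rows": [[0.25,0,0,0,91],[0.25,0,0,0,91],[0.2,0,0,0,91],[0.2,0,0,0,91],[0.2,0,0,0,91],[0.2,0,0,0,91],[0.2,0,0,0,91],[0.2,0,0,0,91]]}}

```text
t: 13.5
tool_pos: [0.9729, 0.2654, 0.3141]
tcp_rot: [[0.964, 0.261, 0.044], [0.261, -0.965, 0.016], [0.046, -0.004, -0.999]]
ft_force: [-0.0, 1.1, 0.0]
width: 0.0913
gripper_force: 0.0
```

```bash
python3 -c "
from h import *
s=get_state();print(np.round(s['joints'],4),np.round(s['tool_pos'],4),np.round(s['tcp_rot'],4).tolist(),s['ft_force'])"
```

```text
[0.2635 1.1235 0.0582 0.004  1.9135 1.5715] [0.9729 0.2654 0.3141] [[0.9643, 0.2612, 0.0438], [0.2608, -0.9653, 0.0157], [0.0464, -0.0037, -0.9989]] [-0.01312721  1.09911446  0.00643251]
```

{"fn": "play_rows", "kwargs": {"rows": [[0.4,0,0,0,91],[0.6,0,0,0,91],[0.6,0,0,0,91],[0.6,0,0,0,91],[0.6,0,0,0,91],[0.6,0,0,0,91]]}}

```text
t: 14.1
tool_pos: [1.0143, 0.2764, 0.289]
tcp_rot: [[0.956, 0.261, 0.131], [0.258, -0.965, 0.039], [0.137, -0.004, -0.991]]
ft_force: [0.5, -0.0, 0.2]
width: 0.0911
gripper_force: 0.0
```

```bash
python3 -c "
from h import *
s=get_state();print(np.round(s['joints'],4),np.round(s['tool_pos'],4),np.round(s['tcp_rot'],4).tolist(),s['ft_force'])"
```

```text
[0.2632 1.1517 0.0582 0.0041 1.7943 1.5713] [1.0143 0.2764 0.289 ] [[0.9563, 0.2611, 0.1312], [0.2582, -0.9653, 0.0394], [0.137, -0.0039, -0.9906]] [ 0.51619661 -0.02592851  0.20577123]
```

{"fn": "play_rows", "kwargs": {"rows": [[0.8,0,-0.1,0,91],[0.9,0,-0.1,0,91],[0.9,0,-0.1,0,91],[0.9,0,-0.1,0,91],[0.9,0,-0.1,0,91],[0.9,0,-0.1,0,91],[0.9,0,-0.1,0,91],[0.9,0,-0.1,0,91],[0.9,0,-0.1,0,91],[0.9,0,-0.1,0,91]]}}

```text
t: 15.1
tool_pos: [1.0947, 0.2976, 0.3271]
tcp_rot: [[0.892, 0.261, 0.368], [0.24, -0.965, 0.104], [0.383, -0.004, -0.924]]
ft_force: [-0.0, -0.3, 0.3]
width: 0.0909
gripper_force: 0.0
```

```bash
python3 -c "
from h import *
s=get_state();print(np.round(s['joints'],4),np.round(s['tool_pos'],4),np.round(s['tcp_rot'],4).tolist(),s['ft_force'])"
```

```text
[0.2626 1.137  0.0592 0.0046 1.5528 1.5708] [1.0947 0.2976 0.3271] [[0.8923, 0.2613, 0.3682], [0.2398, -0.9653, 0.1038], [0.3826, -0.0043, -0.9239]] [-0.00297703 -0.31634537  0.27519272]
```

{"fn": "play_rows", "kwargs": {"rows": [[0.9,0,-0.1,0,91],[0.9,0,-0.1,0,91],[0.9,0,-0.1,0,91],[0.9,0,-0.1,0,91],[0.9,0,-0.1,0,91],[0.9,0,-0.1,0,91],[0.9,0,-0.1,0,91],[0.9,0,-0.1,0,91],[0.9,0,-0.1,0,91]]}}

```text
t: 16.0
tool_pos: [1.1408, 0.3093, 0.4246]
tcp_rot: [[0.787, 0.261, 0.559], [0.21, -0.965, 0.155], [0.58, -0.004, -0.815]]
ft_force: [-1.0, 0.1, -0.1]
width: 0.091
gripper_force: 0.0
```

```bash
cat >> h.py <<'E'
def go(target,tcp=None):
    "units along current tool axes to bring the grasp point to target"
    s=get_state();R=np.array(s['tcp_rot']);g=np.array(s['tool_pos'])+R[:,2]*grip_point_offset
    print('grasp',g.round(4),'R',R.round(3).tolist(),'F',np.round(s['ft_force'],1),'M',np.round(s['moment'],2),'w',s['width'],'j',np.round(s['joints'],2))
    print('units',(R.T@(np.array(target)-g)/.04).round(2))
E
python3 -c "
from h import *
go([.563,.071,.28])"
```

```text
grasp [1.1303 0.3064 0.4398] R [[0.787, 0.261, 0.559], [0.21, -0.965, 0.155], [0.58, -0.004, -0.815]] F [-1.   0.1 -0.1] M [-0.07  0.24 -0.01] w 0.0910187441030999 j [0.26 1.08 0.06 0.01 1.39 1.57]
units [-14.72   1.99  -5.58]
```

{"fn": "play_rows", "kwargs": {"rows": [[-0.3,0.05,-0.12,0,91],[-0.6,0.09,-0.23,0,91],[-0.98,0.133,-0.372,0,91],[-0.98,0.133,-0.372,0,91],[-0.98,0.133,-0.372,0,91],[-0.98,0.133,-0.372,0,91],[-0.98,0.133,-0.372,0,91],[-0.98,0.133,-0.372,0,91],[-0.98,0.133,-0.372,0,91],[-0.98,0.133,-0.372,0,91],[-0.98,0.133,-0.372,0,91],[-0.98,0.133,-0.372,0,91],[-0.98,0.133,-0.372,0,91],[-0.9,0.12,-0.33,0,91],[0,0,0,0,91],[0,0,0,0,91]]}}

```text
t: 17.6
tool_pos: [0.6652, 0.1105, 0.2923]
tcp_rot: [[0.787, 0.261, 0.559], [0.21, -0.965, 0.154], [0.58, -0.004, -0.815]]
ft_force: [0.9, 0.1, 1.1]
width: 0.0909
gripper_force: 0.0
```

```bash
python3 -c "
from h import *
go([.563,.071,.28])"
```

```text
grasp [0.6548 0.1076 0.3075] R [[0.787, 0.261, 0.559], [0.21, -0.965, 0.154], [0.58, -0.004, -0.815]] F [0.9 0.1 1.1] M [-0.04  0.19  0.03] w 0.09091880476969239 j [0.11 0.09 1.95 0.19 0.5  1.29]
units [-2.4   0.29 -0.86]
```

{"fn": "play_rows", "kwargs": {"rows": [[-0.6,0.072,-0.215,0,91],[-0.6,0.072,-0.215,0,91],[-0.6,0.072,-0.215,0,91],[-0.6,0.072,-0.215,0,91],[-0.36,0,0.5,0,91],[-0.36,0,0.5,0,91],[0,0,0,0,91],[0,0,0,0,91]]}}

```text
t: 18.4
tool_pos: [0.574, 0.0745, 0.2149]
tcp_rot: [[0.788, 0.262, 0.557], [0.211, -0.965, 0.155], [0.579, -0.004, -0.816]]
ft_force: [0.8, 0.3, -0.6]
width: 0.0911
gripper_force: 0.0
```

```bash
python3 - <<'E'
from h import *
go([.563,.071,.179])
p,d=camera('wrist')
W=cloud('wrist',d);ok=d>0
m=ok&(np.hypot(W[...,0]-.564,W[...,1]-.07)<.03)&(W[...,2]>.188)&(W[...,2]<.197)
q=W[m];print(len(q),q.mean(0),cv2.minAreaRect(q[:,:2].astype(np.float32)*1000))
cv2.imwrite('pics/w2.png',p[...,::-1])
E
```

```text
grasp [0.5636 0.0716 0.2301] R [[0.788, 0.262, 0.557], [0.211, -0.965, 0.155], [0.579, -0.004, -0.816]] F [ 0.8  0.3 -0.6] M [-0.    0.24 -0.03] w 0.09113964874306622 j [0.05 0.04 2.2  0.42 0.32 0.99]
units [-0.75  0.02  1.03]
1986 [0.56261961 0.07022351 0.19483496] ((563.0988159179688, 70.37079620361328), (28.242053985595703, 27.99877166748047), 14.64553451538086)
```

View pics/w2.png

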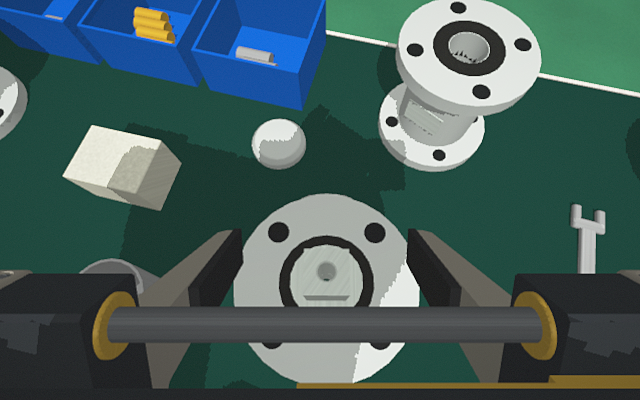

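Plug head is square between the fingers (pixel (325,285)). Descending and gripping.

{"fn": "play_rows", "kwargs": {"rows": [[-0.18,0,0.25,0,91],[-0.19,0,0.26,0,91],[-0.19,0,0.26,0,91],[-0.19,0,0.26,0,91],[0,0,0,0,91],[0,0,0,0,20],[0,0,0,0,20],[0,0,0,0,20],[0,0,0,0,20],[0,0,0,0,20],[0,0,0,0,20],[0,0,0,0,20],[0,0,0,0,20],[0,0,0,0,20],[0,0,0,0,20],[0,0,0,0,20]]}}

```text
t: 20.05
tool_pos: [0.5723, 0.0732, 0.1631]
tcp_rot: [[0.788, 0.26, 0.558], [0.21, -0.966, 0.153], [0.579, -0.003, -0.816]]
ft_force: [0.0, -7.1, -0.6]
width: 0.0282
gripper_force: 29.9
```

```bash
python3 -c "
from h import *
go([.563,.071,.179])"
```

```text
grasp [0.5618 0.0703 0.1784] R [[0.788, 0.26, 0.558], [0.21, -0.966, 0.153], [0.579, -0.003, -0.816]] F [ 0.  -7.1 -0.6] M [-1.13  0.34 -0.85] w 0.028196615825851683 j [0.05 0.14 2.25 0.72 0.19 0.69]
units [ 0.04 -0.01  0.01]
```

{"fn": "play_rows", "kwargs": {"rows": [[0.015,0,-0.02,0,20],[0,0,0,0,20]]}}

```text
t: 20.25
tool_pos: [0.5721, 0.0732, 0.1632]
tcp_rot: [[0.789, 0.26, 0.557], [0.21, -0.966, 0.153], [0.577, -0.003, -0.816]]
ft_force: [10.0, -5.3, -14.4]
width: 0.0278
gripper_force: 29.9
```

{"fn": "play_rows", "kwargs": {"rows": [[0,-0.04,0,-0.4,20],[0,-0.04,0,-0.4,20],[0,-0.04,0,-0.4,20],[0,0,0,0,20]]}}

```text
t: 20.65
tool_pos: [0.5715, 0.078, 0.1639]
tcp_rot: [[0.734, 0.387, 0.558], [0.367, -0.917, 0.153], [0.571, 0.093, -0.815]]
ft_force: [11.6, -4.1, -11.2]
width: 0.0292
gripper_force: 32.1
```

```bash
python3 -c "
from h import *
go([.563,.071,.179])"
```

```text
grasp [0.5611 0.0752 0.1791] R [[0.734, 0.387, 0.558], [0.367, -0.917, 0.153], [0.571, 0.093, -0.815]] F [ 11.6  -4.1 -11.2] M [ 0.2   0.18 -1.1 ] w 0.029233062226531065 j [0.06 0.13 2.25 0.69 0.19 0.56]
units [-0.    0.11  0.01]
```

{"fn": "play_rows", "kwargs": {"rows": [[0.015,0,-0.02,0,20],[0,0.04,0,0.4,20],[0,0.04,0,0.4,20],[0,0.04,0,0.4,20],[0,0.04,0,0.4,20],[0,0.04,0,0.4,20],[0,0.04,0,0.4,20],[0,0,0,0,20]]}}

```text
t: 21.45
tool_pos: [0.5722, 0.0707, 0.1637]
tcp_rot: [[0.823, 0.128, 0.554], [0.049, -0.987, 0.156], [0.566, -0.102, -0.818]]
ft_force: [8.7, 8.4, -12.6]
width: 0.0293
gripper_force: 31.7
```

```bash
python3 -c "
from h import *
go([.563,.071,.179])"
```

```text
grasp [0.5618 0.0678 0.179 ] R [[0.823, 0.128, 0.554], [0.049, -0.987, 0.156], [0.566, -0.102, -0.818]] F [  8.7   8.4 -12.6] M [-0.21  0.25  1.08] w 0.02934047756432537 j [0.04 0.13 2.25 0.72 0.21 0.84]
units [ 0.03 -0.08  0.03]
```

{"fn": "play_rows", "kwargs": {"rows": [[0.018,0,-0.024,0,20],[0.005,-0.04,-0.007,-0.4,20],[0.005,-0.04,-0.007,-0.4,20],[0.005,-0.04,-0.007,-0.4,20],[0.005,-0.04,-0.007,-0.4,20],[0.005,-0.04,-0.007,-0.4,20],[0.005,-0.04,-0.007,-0.4,20],[0,0,0,0,20]]}}

```text
t: 22.25
tool_pos: [0.569, 0.0796, 0.1657]
tcp_rot: [[0.737, 0.391, 0.552], [0.369, -0.916, 0.156], [0.566, 0.089, -0.819]]
ft_force: [13.1, 5.2, -23.8]
width: 0.029
gripper_force: 31.4
```

{"fn": "play_rows", "kwargs": {"rows": [[0.005,0.04,-0.007,0.4,20],[0.005,0.04,-0.007,0.4,20],[0.005,0.04,-0.007,0.4,20],[0.005,0.04,-0.007,0.4,20],[0.005,0.04,-0.007,0.4,20],[0.005,0.04,-0.007,0.4,20],[0,0,0,0,20]]}}

```text
t: 22.95
tool_pos: [0.5714, 0.0698, 0.1674]
tcp_rot: [[0.824, 0.127, 0.552], [0.048, -0.987, 0.155], [0.564, -0.101, -0.82]]
ft_force: [11.0, 2.3, -24.8]
width: 0.0288
gripper_force: 30.4
```

```bash
python3 -c "
from h import *
go([.563,.071,.179])"
```

```text
grasp [0.5611 0.0669 0.1828] R [[0.824, 0.127, 0.552], [0.048, -0.987, 0.155], [0.564, -0.101, -0.82]] F [ 11.    2.3 -24.8] M [-1.21  0.81  0.26] w 0.028836588189056916 j [0.03 0.13 2.25 0.67 0.22 0.89]
units [-0.01 -0.09  0.12]
```

{"fn": "play_rows", "kwargs": {"rows": [[0.006,-0.043,-0.007,-0.4,20],[0.006,-0.043,-0.007,-0.4,20],[0.006,-0.043,-0.007,-0.4,20],[0.006,-0.043,-0.007,-0.4,20],[0.006,-0.043,-0.007,-0.4,20],[0.006,-0.043,-0.007,-0.4,20],[0,0,0,0,20]]}}

```text
t: 23.65
tool_pos: [0.5684, 0.0803, 0.1694]
tcp_rot: [[0.738, 0.391, 0.55], [0.369, -0.916, 0.156], [0.565, 0.088, -0.82]]
ft_force: [11.0, 4.4, -24.8]
width: 0.0286
gripper_force: 30.8
```

{"fn": "play_rows", "kwargs": {"rows": [[0.006,0.043,-0.007,0.4,20],[0.006,0.043,-0.007,0.4,20],[0.006,0.043,-0.007,0.4,20],[0.006,0.043,-0.007,0.4,20],[0.006,0.043,-0.007,0.4,20],[0.006,0.043,-0.007,0.4,20],[0,0,0,0,20]]}}

```text
t: 24.35
tool_pos: [0.5714, 0.07, 0.1714]
tcp_rot: [[0.825, 0.127, 0.55], [0.048, -0.987, 0.155], [0.562, -0.101, -0.821]]
ft_force: [8.8, 2.2, -25.1]
width: 0.0288
gripper_force: 30.3
```

```bash
python3 - <<'E'
from h import *
go([.563,.071,.179])
p,d=camera('scene');cv2.imwrite('pics/s2.png',cv2.resize(p[140:290,260:440,::-1],None,fx=4,fy=4,interpolation=cv2.INTER_CUBIC))
p,d=camera('wrist');cv2.imwrite('pics/w3.png',p[...,::-1])
W=cloud('wrist',d);ok=d>0
f=W[ok&(np.hypot(W[...,0]-.564,W[...,1]-.07)<.11)&(W[...,2]>.13)&(W[...,2]<.15)];print(f[:,2].mean(),cv2.minEnclosingCircle(f[:,:2].astype(np.float32)))
E
```

```text
grasp [0.5611 0.0672 0.1868] R [[0.825, 0.127, 0.55], [0.048, -0.987, 0.155], [0.562, -0.101, -0.821]] F [  8.8   2.2 -25.1] M [-1.21  1.21  0.22] w 0.02878522496015215 j [0.03 0.12 2.24 0.63 0.23 0.93]
units [-0.07 -0.07  0.2 ]
0.14259686552852882 ((0.5604010820388794, 0.06902825087308884), 0.0701967403292656)
```

View pics/s2.png

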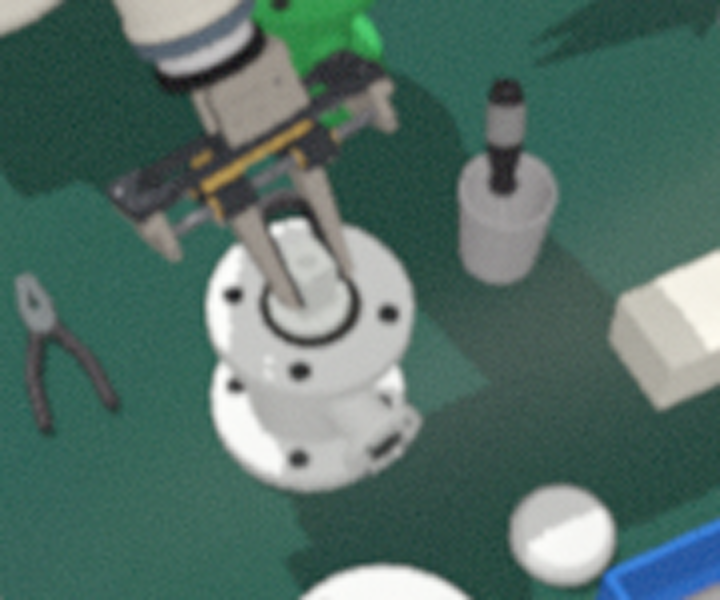

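Gripper and plug lean together, and the meter is standing (crop (310,330)). Continuing the rocking.

{"fn": "play_rows", "kwargs": {"rows": [[0.006,-0.046,-0.007,-0.4,20],[0.006,-0.046,-0.007,-0.4,20],[0.006,-0.046,-0.007,-0.4,20],[0.006,-0.046,-0.007,-0.4,20],[0.006,-0.046,-0.007,-0.4,20],[0.006,-0.046,-0.007,-0.4,20],[0,0,0,0,20]]}}

```text
t: 25.15
tool_pos: [0.5685, 0.0812, 0.1736]
tcp_rot: [[0.738, 0.391, 0.549], [0.37, -0.916, 0.156], [0.564, 0.088, -0.821]]
ft_force: [9.4, 2.2, -25.4]
width: 0.0283
gripper_force: 30.8
```

{"fn": "play_rows", "kwargs": {"rows": [[0.006,0.046,-0.007,0.4,20],[0.006,0.046,-0.007,0.4,20],[0.006,0.046,-0.007,0.4,20],[0.006,0.046,-0.007,0.4,20],[0.006,0.046,-0.007,0.4,20],[0.006,0.046,-0.007,0.4,20],[0,0,0,0,20]]}}

```text
t: 25.85
tool_pos: [0.5719, 0.0704, 0.1759]
tcp_rot: [[0.826, 0.126, 0.549], [0.048, -0.987, 0.155], [0.562, -0.102, -0.821]]
ft_force: [9.2, 1.8, -24.9]
width: 0.0288
gripper_force: 29.8
```

```bash
cat >> h.py <<'E'
def top():
    p,d=camera('wrist');W=cloud('wrist',d);s=get_state();R=np.array(s['tcp_rot']);g=np.array(s['tool_pos'])+R[:,2]*grip_point_offset
    L=(W-g)@R;m=(d>0)&(abs(L[...,1])<.012)&(np.hypot(W[...,0]-g[0],W[...,1]-g[1])<.022)&(W[...,2]>g[2]+.003)
    q=W[m];q=q[q[:,2]>np.percentile(q[:,2],40)]
    c=q.mean(0);n=np.linalg.svd(q-c)[2][2];print('top',len(q),c.round(4),'above grasp',(c-g).round(4),'n',n.round(3))
    f=W[(d>0)&(np.hypot(W[...,0]-.564,W[...,1]-.07)<.11)&(np.hypot(W[...,0]-.564,W[...,1]-.07)>.045)&(W[...,2]>.13)&(W[...,2]<.155)];c=f.mean(0);print('flange',len(f),c,np.linalg.svd(f-c,full_matrices=False)[2][2].round(3))
E
python3 -c "
from h import *
go([.563,.071,.179]);top()"
```

```text
grasp [0.5617 0.0675 0.1912] R [[0.826, 0.126, 0.549], [0.048, -0.987, 0.155], [0.562, -0.102, -0.821]] F [  9.2   1.8 -24.9] M [-0.93  1.35  0.25] w 0.0288499227644855 j [0.03 0.11 2.24 0.6  0.24 0.96]
units [-0.14 -0.05  0.28]
top 1510 [0.559  0.0675 0.1973] above grasp [-0.0026 -0.      0.0061] n [-0.024 -0.018  1.   ]
flange 12316 [0.5658116  0.06765074 0.14237126] [-0.002 -0.     1.   ]
```

```bash
python3 - <<'E'
from h import *
p,d=camera('wrist');np.savez('w4.npz',p=p,d=d);cv2.imwrite('pics/w4.png',cv2.resize(p[200:400,220:440,::-1],None,fx=3,fy=3))
W=cloud('wrist',d)
for v in range(240,310,6): print(v,[tuple((W[v,u]*1000).round(0).astype(int)) for u in (310,325,340)])
E
```

```text
240 [(np.int64(568), np.int64(75), np.int64(198)), (np.int64(569), np.int64(67), np.int64(198)), (np.int64(570), np.int64(60), np.int64(197))]
246 [(np.int64(566), np.int64(75), np.int64(197)), (np.int64(566), np.int64(67), np.int64(198)), (np.int64(567), np.int64(60), np.int64(196))]
252 [(np.int64(562), np.int64(74), np.int64(198)), (np.int64(563), np.int64(67), np.int64(197)), (np.int64(564), np.int64(59), np.int64(197))]
258 [(np.int64(560), np.int64(74), np.int64(198)), (np.int64(562), np.int64(67), np.int64(189)), (np.int64(561), np.int64(59), np.int64(197))]
264 [(np.int64(557), np.int64(73), np.int64(197)), (np.int64(563), np.int64(70), np.int64(162)), (np.int64(559), np.int64(59), np.int64(197))]
270 [(np.int64(554), np.int64(73), np.int64(198)), (np.int64(562), np.int64(73), np.int64(134)), (np.int64(556), np.int64(59), np.int64(196))]
276 [(np.int64(551), np.int64(73), np.int64(197)), (np.int64(570), np.int64(85), np.int64(21)), (np.int64(553), np.int64(58), np.int64(197))]
282 [(np.int64(548), np.int64(72), np.int64(197)), (np.int64(549), np.int64(65), np.int64(197)), (np.int64(550), np.int64(58), np.int64(197))]
288 [(np.int64(546), np.int64(72), np.int64(197)), (np.int64(547), np.int64(65), np.int64(196)), (np.int64(547), np.int64(58), np.int64(196))]
294 [(np.int64(543), np.int64(71), np.int64(197)), (np.int64(544), np.int64(64), np.int64(197)), (np.int64(545), np.int64(57), np.int64(196))]
300 [(np.int64(542), np.int64(78), np.int64(150)), (np.int64(543), np.int64(69), np.int64(151)), (np.int64(544), np.int64(60), np.int64(150))]
306 [(np.int64(537), np.int64(59), np.int64(275)), (np.int64(537), np.int64(56), np.int64(274)), (np.int64(538), np.int64(52), np.int64(275))]
```

View pics/w4.png

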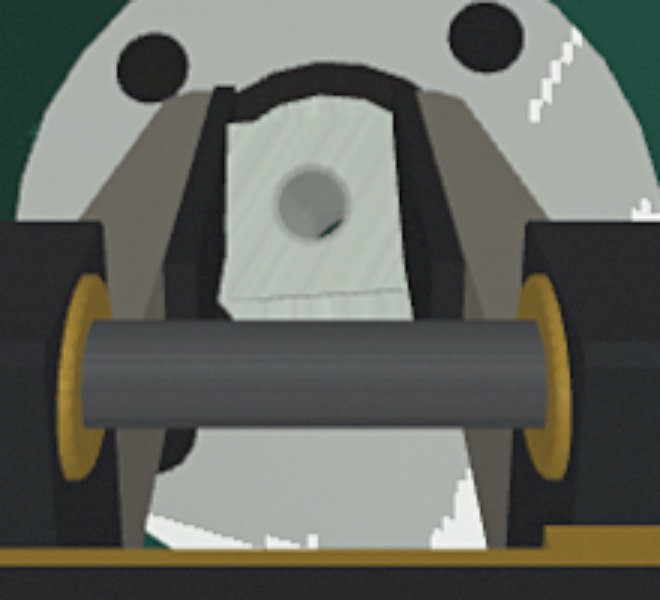

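The head top has risen only ~3 mm (depth says 197 mm, and crop (310,200) shows it low in the pads), so the pads slipped. I'll re-grip deeper, then rock wider with sideways assist and less pull.

{"fn": "play_rows", "kwargs": {"rows": [[-0.02,-0.046,0.03,-0.4,20],[0,-0.046,0,-0.4,20],[0,-0.046,0,-0.4,20],[0,0,0,0,44],[0,0,0,0,44],[0,0,0,0,44]]}}

```text
t: 26.55
tool_pos: [0.5746, 0.0759, 0.1794]
tcp_rot: [[0.788, 0.261, 0.557], [0.21, -0.965, 0.155], [0.578, -0.005, -0.816]]
ft_force: [0.1, -0.1, 0.4]
width: 0.0436
gripper_force: 0.0
```

```bash
python3 -c "
from h import *
go([.560,.069,.176]);top()"
```

```text
grasp [0.5642 0.073  0.1947] R [[0.788, 0.261, 0.557], [0.21, -0.965, 0.155], [0.578, -0.005, -0.816]] F [ 0.1 -0.1  0.4] M [-0.08  0.2  -0.01] w 0.04360247604522694 j [0.05 0.11 2.23 0.58 0.23 0.83]
units [-0.37  0.07  0.31]
top 216 [0.5628 0.0727 0.1983] above grasp [-0.0014 -0.0002  0.0036] n [ 0.     0.003 -1.   ]
flange 11823 [0.56004385 0.07010381 0.14247545] [-0.001 -0.     1.   ]
```

{"fn": "play_rows", "kwargs": {"rows": [[-0.15,0.025,0.15,0,44],[-0.15,0.025,0.15,0,44],[0,0,0,0,44],[0,0,0,0,20],[0,0,0,0,20],[0,0,0,0,20],[0,0,0,0,20]]}}

```text
t: 27.3
tool_pos: [0.5724, 0.0738, 0.1629]
tcp_rot: [[0.788, 0.262, 0.557], [0.21, -0.965, 0.156], [0.578, -0.005, -0.816]]
ft_force: [0.0, 4.5, 0.2]
width: 0.0278
gripper_force: 29.9
```

{"fn": "play_rows", "kwargs": {"rows": [[0.012,0,-0.016,0,20],[0.002,-0.055,-0.003,-0.45,20],[0.002,-0.055,-0.003,-0.45,20],[0.002,-0.055,-0.003,-0.45,20],[0.002,-0.055,-0.003,-0.45,20],[0,0,0,0,20]]}}

```text
t: 27.9
tool_pos: [0.57, 0.0814, 0.1635]
tcp_rot: [[0.699, 0.448, 0.558], [0.443, -0.883, 0.154], [0.562, 0.139, -0.816]]
ft_force: [9.5, 0.7, -10.8]
width: 0.029
gripper_force: 31.8
```

```bash
python3 -c "
from h import *
go([.560,.069,.176]);top()"
```

```text
grasp [0.5595 0.0785 0.1788] R [[0.699, 0.448, 0.558], [0.443, -0.883, 0.154], [0.562, 0.139, -0.816]] F [  9.5   0.7 -10.8] M [ 0.55  0.25 -0.9 ] w 0.029040668481456904 j [0.07 0.13 2.26 0.68 0.19 0.49]
units [-0.14  0.21  0.03]
top 1850 [0.5564 0.0766 0.1975] above grasp [-0.0032 -0.0018  0.0187] n [-0.044  0.033  0.998]
flange 13908 [0.56594831 0.0831203  0.14239302] [-0.001 -0.001  1.   ]
```

{"fn": "play_rows", "kwargs": {"rows": [[0.015,-0.03,0.01,0,20],[0.015,-0.03,0.01,0,20],[0,0,0,0,20]]}}

```text
t: 28.25
tool_pos: [0.5704, 0.0826, 0.1634]
tcp_rot: [[0.699, 0.445, 0.559], [0.442, -0.884, 0.152], [0.562, 0.141, -0.815]]
ft_force: [3.8, -12.6, -5.3]
width: 0.0287
gripper_force: 30.9
```

```bash
python3 -c "
from h import *
go([.560,.069,.176]);top()"
```

```text
grasp [0.5599 0.0798 0.1787] R [[0.699, 0.445, 0.559], [0.442, -0.884, 0.152], [0.562, 0.141, -0.815]] F [  3.8 -12.6  -5.3] M [-1.45  0.64 -1.81] w 0.028676622439845124 j [0.07 0.13 2.26 0.67 0.18 0.51]
units [-0.16  0.23  0.01]
top 1863 [0.5564 0.0772 0.1974] above grasp [-0.0035 -0.0025  0.0188] n [ 0.045 -0.05  -0.998]
flange 13647 [0.56673509 0.08377937 0.14239396] [-0.001 -0.     1.   ]
```

{"fn": "play_rows", "kwargs": {"rows": [[0.012,0.07,-0.004,0.45,20],[0.012,0.07,-0.004,0.45,20],[0.012,0.07,-0.004,0.45,20],[0.012,0.07,-0.004,0.45,20],[0.012,0.07,-0.004,0.45,20],[0.012,0.07,-0.004,0.45,20],[0.012,0.07,-0.004,0.45,20],[0.012,0.07,-0.004,0.45,20],[0,0,0,0,20]]}}

```text
t: 29.2
tool_pos: [0.5774, 0.0638, 0.1651]
tcp_rot: [[0.83, 0.057, 0.555], [-0.035, -0.987, 0.155], [0.556, -0.148, -0.818]]
ft_force: [12.5, 5.1, -21.6]
width: 0.0285
gripper_force: 30.8
```

```bash
python3 -c "
from h import *
go([.560,.069,.176]);top()"
```

```text
grasp [0.567  0.0609 0.1804] R [[0.83, 0.057, 0.555], [-0.035, -0.987, 0.155], [0.556, -0.148, -0.818]] F [ 12.5   5.1 -21.6] M [-0.93  0.16  0.37] w 0.02852637233012113 j [0.02 0.14 2.24 0.73 0.22 0.91]
units [-0.21 -0.19  0.02]
top 1816 [0.5631 0.0613 0.1986] above grasp [-0.0038  0.0004  0.0183] n [ 0.022  0.062 -0.998]
flange 14053 [0.57681303 0.06161031 0.14248539] [ 0.003  0.002 -1.   ]
```

{"fn": "play_rows", "kwargs": {"rows": [[0.011,-0.073,0.001,-0.45,20],[0.011,-0.073,0.001,-0.45,20],[0.011,-0.073,0.001,-0.45,20],[0.011,-0.073,0.001,-0.45,20],[0.011,-0.073,0.001,-0.45,20],[0.011,-0.073,0.001,-0.45,20],[0.011,-0.073,0.001,-0.45,20],[0.011,-0.073,0.001,-0.45,20],[0,0,0,0,20]]}}

```text
t: 30.15
tool_pos: [0.5748, 0.0871, 0.1676]
tcp_rot: [[0.7, 0.45, 0.555], [0.444, -0.882, 0.155], [0.559, 0.138, -0.817]]
ft_force: [10.6, 1.8, -17.4]
width: 0.0283
gripper_force: 30.7
```

```bash
python3 -c "
from h import *
go([.560,.069,.176]);top()"
```

```text
grasp [0.5645 0.0842 0.1828] R [[0.7, 0.45, 0.555], [0.444, -0.882, 0.155], [0.559, 0.138, -0.817]] F [ 10.6   1.8 -17.4] M [ 0.49  0.55 -0.58] w 0.028346987395226564 j [0.08 0.13 2.24 0.6  0.2  0.58]
units [-0.34  0.26  0.02]
top 1775 [0.5611 0.0814 0.2001] above grasp [-0.0034 -0.0027  0.0173] n [ 0.054 -0.039 -0.998]
flange 13714 [0.57670861 0.09030086 0.14237946] [ 0.001  0.002 -1.   ]
```

{"fn": "play_rows", "kwargs": {"rows": [[0.03,-0.02,0.02,0,20],[0.03,-0.02,0.02,0,20],[0.03,0,0.02,0,20],[0,0,0,0,20]]}}

```text
t: 30.6
tool_pos: [0.5769, 0.0892, 0.1674]
tcp_rot: [[0.701, 0.448, 0.555], [0.443, -0.883, 0.154], [0.559, 0.138, -0.818]]
ft_force: [-6.8, -11.9, -0.2]
width: 0.0278
gripper_force: 30.1
```

```bash
python3 -c "
from h import *
go([.560,.069,.176]);top()"
```

```text
grasp [0.5665 0.0863 0.1826] R [[0.701, 0.448, 0.555], [0.443, -0.883, 0.154], [0.559, 0.138, -0.818]] F [ -6.8 -11.9  -0.2] M [-1.52  1.68 -1.37] w 0.027821913020351148 j [0.09 0.14 2.24 0.57 0.2  0.61]
units [-0.4   0.29 -0.02]
top 1806 [0.5621 0.0825 0.2   ] above grasp [-0.0043 -0.0038  0.0173] n [ 0.042 -0.062 -0.997]
flange 12842 [0.57989664 0.09188565 0.14238578] [-0.001 -0.001  1.   ]
```

{"fn": "play_rows", "kwargs": {"rows": [[0.008,0.08,-0.007,0.45,20],[0.008,0.08,-0.007,0.45,20],[0.008,0.08,-0.007,0.45,20],[0.008,0.08,-0.007,0.45,20],[0.008,0.08,-0.007,0.45,20],[0.008,0.08,-0.007,0.45,20],[0.008,0.08,-0.007,0.45,20],[0.008,0.08,-0.007,0.45,20],[0,0,0,0,20]]}}

```text
t: 31.55
tool_pos: [0.585, 0.0663, 0.1701]
tcp_rot: [[0.831, 0.057, 0.553], [-0.035, -0.987, 0.155], [0.555, -0.148, -0.819]]
ft_force: [8.6, 2.3, -19.9]
width: 0.0285
gripper_force: 30.5
```

```bash
python3 -c "
from h import *
go([.560,.069,.176]);top()"
```

```text
grasp [0.5747 0.0634 0.1854] R [[0.831, 0.057, 0.553], [-0.035, -0.987, 0.155], [0.555, -0.148, -0.819]] F [  8.6   2.3 -19.9] M [-1.02  0.6   0.34] w 0.028526310030580163 j [0.02 0.14 2.22 0.66 0.23 0.98]
units [-0.44 -0.13  0.01]
top 1766 [0.5692 0.0643 0.2019] above grasp [-0.0055  0.0009  0.0165] n [-0.015 -0.069  0.998]
flange 12952 [0.58978552 0.066461   0.14239498] [-0.002 -0.001  1.   ]
```

{"fn": "play_rows", "kwargs": {"rows": [[0.006,-0.08,-0.004,-0.45,20],[0.006,-0.08,-0.004,-0.45,20],[0.006,-0.08,-0.004,-0.45,20],[0.006,-0.08,-0.004,-0.45,20],[0.006,-0.08,-0.004,-0.45,20],[0.006,-0.08,-0.004,-0.45,20],[0.006,-0.08,-0.004,-0.45,20],[0.006,-0.08,-0.004,-0.45,20],[0,-0.02,0,0,20]]}}

```text
t: 32.5
tool_pos: [0.5797, 0.0916, 0.1729]
tcp_rot: [[0.701, 0.45, 0.554], [0.445, -0.882, 0.154], [0.558, 0.138, -0.818]]
ft_force: [10.5, -2.1, -21.1]
width: 0.028
gripper_force: 30.4
```

{"fn": "play_rows", "kwargs": {"rows": [[0.006,0.08,-0.004,0.45,20],[0.006,0.08,-0.004,0.45,20],[0.006,0.08,-0.004,0.45,20],[0.006,0.08,-0.004,0.45,20],[0.006,0.08,-0.004,0.45,20],[0.006,0.08,-0.004,0.45,20],[0.006,0.08,-0.004,0.45,20],[0.006,0.08,-0.004,0.45,20],[0,0.02,0,0,20]]}}

```text
t: 33.4
tool_pos: [0.5873, 0.0677, 0.1752]
tcp_rot: [[0.832, 0.058, 0.552], [-0.035, -0.987, 0.156], [0.554, -0.149, -0.819]]
ft_force: [7.0, 11.0, -16.1]
width: 0.0276
gripper_force: 30.2
```

```bash
sed -i 's/^    f=W\[(d>0).*$/    f=W[(d>0)\&(W[...,2]>.137)\&(W[...,2]<.147)\&(np.hypot(W[...,0]-.565,W[...,1]-.07)<.13)];c=f.mean(0);print("flange",cv2.minEnclosingCircle(f[:,:2].astype(np.float32)),np.linalg.svd(f-c,full_matrices=False)[2][2].round(3))/' h.py; python3 -c "
from h import *
go([.560,.069,.176]);top()"
```

```text
grasp [0.577  0.0648 0.1905] R [[0.832, 0.058, 0.552], [-0.035, -0.987, 0.156], [0.554, -0.149, -0.819]] F [  7.   11.  -16.1] M [0.88 0.44 1.33] w 0.027601790226896402 j [0.03 0.13 2.21 0.63 0.24 1.02]
units [-0.56 -0.07  0.08]
top 1702 [0.5716 0.0663 0.2062] above grasp [-0.0054  0.0014  0.0156] n [-0.038 -0.099  0.994]
flange ((0.5744417905807495, 0.07354367524385452), 0.06995680928230286) [ 0.002  0.001 -1.   ]
```

{"fn": "play_rows", "kwargs": {"rows": [[0.004,-0.08,-0.006,-0.45,20],[0.004,-0.08,-0.006,-0.45,20],[0.004,-0.08,-0.006,-0.45,20],[0.004,-0.08,-0.006,-0.45,20],[0.004,-0.08,-0.006,-0.45,20],[0.004,-0.08,-0.006,-0.45,20],[0.004,-0.08,-0.006,-0.45,20],[0.004,-0.08,-0.006,-0.45,20],[0,-0.02,0,0,20]]}}

```text
t: 34.35
tool_pos: [0.5815, 0.0919, 0.1782]
tcp_rot: [[0.7, 0.45, 0.554], [0.445, -0.882, 0.154], [0.558, 0.139, -0.818]]
ft_force: [9.1, -5.8, -19.7]
width: 0.0278
gripper_force: 30.2
```

```bash
python3 -c "
from h import *
go([.560,.069,.176]);top()"
```

```text
grasp [0.5711 0.089  0.1935] R [[0.7, 0.45, 0.554], [0.445, -0.882, 0.154], [0.558, 0.139, -0.818]] F [  9.1  -5.8 -19.7] M [-1.02  0.49 -1.37] w 0.027786440943096943 j [0.09 0.12 2.22 0.49 0.22 0.7 ]
units [-0.66  0.26  0.13]
top 1679 [0.5675 0.0853 0.2088] above grasp [-0.0037 -0.0035  0.0153] n [ 0.093 -0.059 -0.994]
flange ((0.5734699964523315, 0.080635204911232), 0.07011358439922333) [-0.001 -0.002  1.   ]
```

{"fn": "play_rows", "kwargs": {"rows": [[0.03,0,0.02,0,20],[0.03,0,0.02,0,20],[0.03,0,0.02,0,20],[0,0,0,0,20]]}}

```text
t: 34.8
tool_pos: [0.5842, 0.0934, 0.1783]
tcp_rot: [[0.701, 0.449, 0.553], [0.444, -0.883, 0.154], [0.558, 0.137, -0.819]]
ft_force: [-6.6, -8.2, -1.5]
width: 0.0277
gripper_force: 30.1
```

```bash
python3 -c "
from h import *
go([.560,.069,.176]);top()"
```

```text
grasp [0.5739 0.0905 0.1936] R [[0.701, 0.449, 0.553], [0.444, -0.883, 0.154], [0.558, 0.137, -0.819]] F [-6.6 -8.2 -1.5] M [-1.44  1.65 -1.15] w 0.02765482199649179 j [0.09 0.13 2.21 0.47 0.22 0.72]
units [-0.73  0.26  0.09]
top 1685 [0.5692 0.0859 0.2089] above grasp [-0.0046 -0.0046  0.0153] n [-0.062  0.066  0.996]
flange ((0.5748216509819031, 0.08164314925670624), 0.0697038397192955) [-0.001 -0.001  1.   ]
```

{"fn": "play_rows", "kwargs": {"rows": [[0.035,-0.01,0.025,0,20],[0.035,-0.01,0.025,0,20],[0.03,0,0.02,0,20],[0,0,0,0,20]]}}

```text
t: 35.25
tool_pos: [0.5886, 0.096, 0.1785]
tcp_rot: [[0.701, 0.449, 0.554], [0.444, -0.883, 0.154], [0.558, 0.138, -0.818]]
ft_force: [-8.3, -11.2, 0.7]
width: 0.0281
gripper_force: 30.0
```

```bash
python3 -c "
from h import *
go([.560,.069,.176]);top()"
```

```text
grasp [0.5782 0.0931 0.1938] R [[0.701, 0.449, 0.554], [0.444, -0.883, 0.154], [0.558, 0.138, -0.818]] F [ -8.3 -11.2   0.7] M [-1.88  1.55 -1.33] w 0.028107212401011723 j [0.1  0.13 2.2  0.46 0.22 0.74]
units [-0.84  0.27  0.02]
top 1693 [0.5714 0.0873 0.209 ] above grasp [-0.0068 -0.0058  0.0152] n [ 0.028 -0.09  -0.996]
flange ((0.5787862539291382, 0.08352909982204437), 0.06917428225278854) [ 0.001  0.001 -1.   ]
```

{"fn": "play_rows", "kwargs": {"rows": [[-0.006,0.085,-0.003,0.45,20],[-0.006,0.085,-0.003,0.45,20],[-0.006,0.085,-0.003,0.45,20],[-0.006,0.085,-0.003,0.45,20],[-0.006,0.085,-0.003,0.45,20],[-0.006,0.085,-0.003,0.45,20],[-0.006,0.085,-0.003,0.45,20],[-0.006,0.085,-0.003,0.45,20],[0,0.02,0,0,20]]}}

```text
t: 36.2
tool_pos: [0.5958, 0.0714, 0.1798]
tcp_rot: [[0.83, 0.058, 0.555], [-0.036, -0.987, 0.157], [0.557, -0.151, -0.817]]
ft_force: [4.8, 15.1, -5.5]
width: 0.0282
gripper_force: 30.2
```

```bash
python3 -c "
from h import *
go([.560,.069,.176]);top()"
```

```text
grasp [0.5854 0.0684 0.195 ] R [[0.83, 0.058, 0.555], [-0.036, -0.987, 0.157], [0.557, -0.151, -0.817]] F [ 4.8 15.1 -5.5] M [ 2.44 -0.23  1.97] w 0.028247705127432875 j [0.03 0.14 2.19 0.59 0.25 1.06]
units [-0.79  0.02  0.04]
top 1722 [0.5777 0.07   0.2102] above grasp [-0.0077  0.0015  0.0152] n [-0.011  0.097 -0.995]
flange ((0.5806719064712524, 0.0775715634226799), 0.06955884397029877) [ 0.001  0.001 -1.   ]
```

{"fn": "play_rows", "kwargs": {"rows": [[-0.011,-0.085,0.016,-0.45,20],[-0.011,-0.085,0.016,-0.45,20],[-0.011,-0.085,0.016,-0.45,20],[-0.011,-0.085,0.016,-0.45,20],[-0.006,0.085,0.008,0.45,20],[-0.006,0.085,0.008,0.45,20],[-0.006,0.085,0.008,0.45,20],[-0.006,0.085,0.008,0.45,20],[0,0,0,0,20]]}}

```text
t: 37.15
tool_pos: [0.5985, 0.0717, 0.1782]
tcp_rot: [[0.827, 0.058, 0.559], [-0.037, -0.987, 0.157], [0.561, -0.15, -0.814]]
ft_force: [-2.2, 9.6, 11.6]
width: 0.0285
gripper_force: 30.7
```

```bash
python3 -c "
from h import *
go([.560,.069,.176]);top()"
```

```text
grasp [0.588  0.0687 0.1935] R [[0.827, 0.058, 0.559], [-0.037, -0.987, 0.157], [0.561, -0.15, -0.814]] F [-2.2  9.6 11.6] M [ 2.32 -0.49  1.97] w 0.028521092931911917 j [0.03 0.15 2.19 0.62 0.24 1.03]
units [-0.82  0.02 -0.04]
top 1779 [0.5794 0.0699 0.2092] above grasp [-0.0086  0.0011  0.0156] n [ 0.043 -0.11   0.993]
flange ((0.5830757021903992, 0.07752090692520142), 0.06902575492858887) [ 0.001  0.001 -1.   ]
```

{"fn": "play_rows", "kwargs": {"rows": [[0.005,-0.085,-0.014,-0.45,20],[0.005,-0.085,-0.014,-0.45,20],[0.005,-0.085,-0.014,-0.45,20],[0.005,-0.085,-0.014,-0.45,20],[0.005,-0.085,-0.014,-0.45,20],[0.005,-0.085,-0.014,-0.45,20],[0.005,-0.085,-0.014,-0.45,20],[0.005,-0.085,-0.014,-0.45,20]]}}

```text
t: 38.0
tool_pos: [0.5894, 0.0953, 0.1801]
tcp_rot: [[0.699, 0.449, 0.557], [0.445, -0.882, 0.153], [0.56, 0.141, -0.816]]
ft_force: [10.1, -4.0, -16.3]
width: 0.0284
gripper_force: 30.4
```

{"fn": "play_rows", "kwargs": {"rows": [[0.004,0.08,-0.006,0.45,20],[0.004,0.08,-0.006,0.45,20],[0.004,0.08,-0.006,0.45,20],[0.004,0.08,-0.006,0.45,20],[0.004,0.08,-0.006,0.45,20],[0.004,0.08,-0.006,0.45,20],[0.004,0.08,-0.006,0.45,20],[0.004,0.08,-0.006,0.45,20]]}}

```text
t: 38.8
tool_pos: [0.5957, 0.0734, 0.1831]
tcp_rot: [[0.83, 0.057, 0.554], [-0.038, -0.987, 0.157], [0.556, -0.152, -0.817]]
ft_force: [-2.1, 11.8, 18.4]
width: 0.0279
gripper_force: 30.2
```

```bash
python3 -c "
from h import *
go([.560,.069,.176]);top()"
```

```text
grasp [0.5854 0.0705 0.1984] R [[0.83, 0.057, 0.554], [-0.038, -0.987, 0.157], [0.556, -0.152, -0.817]] F [-2.1 11.8 18.4] M [ 3.49 -1.09  1.4 ] w 0.027890067512937496 j [0.04 0.13 2.19 0.56 0.26 1.09]
units [-0.84  0.09  0.1 ]
top 1752 [0.5801 0.0721 0.2147] above grasp [-0.006   0.0019  0.0155] n [-0.008  0.144 -0.99 ]
flange ((0.5806773900985718, 0.07991980016231537), 0.06996290385723114) [-0.002 -0.004  1.   ]
```

{"fn": "play_rows", "kwargs": {"rows": [[0.02,-0.08,-0.025,-0.45,20],[0.02,-0.08,-0.025,-0.45,20],[0.02,-0.08,-0.025,-0.45,20],[0.02,-0.08,-0.025,-0.45,20],[0,0,0,0,20]]}}

```text
t: 39.35
tool_pos: [0.5949, 0.0842, 0.19]
tcp_rot: [[0.788, 0.263, 0.557], [0.212, -0.965, 0.155], [0.578, -0.004, -0.816]]
ft_force: [-0.6, 0.4, -2.0]
width: 0.0277
gripper_force: 29.7
```

```bash
python3 -c "
from h import *
go([.560,.069,.176]);top()"
```

```text
grasp [0.5845 0.0813 0.2052] R [[0.788, 0.263, 0.557], [0.212, -0.965, 0.155], [0.578, -0.004, -0.816]] F [-0.6  0.4 -2. ] M [-0.16  0.48  0.02] w 0.027654442166528955 j [0.07 0.12 2.18 0.48 0.26 0.95]
units [-0.97  0.14  0.21]
top 1742 [0.5795 0.0809 0.22  ] above grasp [-0.005  -0.0003  0.015 ] n [-0.005 -0.016  1.   ]
flange ((0.5806972980499268, 0.07994497567415237), 0.06978589296340942) [-0.001 -0.002  1.   ]
```

{"fn": "play_rows", "kwargs": {"rows": [[0.055,0,-0.077,0,20],[0.055,0,-0.077,0,20],[0.055,0,-0.077,0,20],[0.055,0,-0.077,0,20],[0.02,0,-0.03,0,20],[0,0,0,0,20],[0,0,0,0,20],[0,0,0,0,20],[0,0,0,0,20],[0,0,0,0,20]]}}

```text
t: 40.4
tool_pos: [0.5951, 0.0838, 0.2062]
tcp_rot: [[0.788, 0.261, 0.557], [0.211, -0.965, 0.155], [0.578, -0.005, -0.816]]
ft_force: [-0.4, -0.1, -2.9]
width: 0.0278
gripper_force: 29.7
```

```bash
python3 -c "
from h import *
go([.560,.069,.176]);top()
p,d=camera('scene');cv2.imwrite('pics/s3.png',cv2.resize(p[140:290,260:440,::-1],None,fx=4,fy=4,interpolation=cv2.INTER_CUBIC))"
```

```text
grasp [0.5847 0.0809 0.2215] R [[0.788, 0.261, 0.557], [0.211, -0.965, 0.155], [0.578, -0.005, -0.816]] F [-0.4 -0.1 -2.9] M [-0.17  0.46  0.02] w 0.02781569653175463 j [0.07 0.09 2.17 0.41 0.3  1.02]
units [-1.21  0.13  0.54]
top 1746 [0.5797 0.0806 0.2364] above grasp [-0.005  -0.0003  0.015 ] n [-0.004 -0.014  1.   ]
flange ((0.5797533392906189, 0.08000574260950089), 0.07019678503274918) [ 0.001  0.001 -1.   ]
```

View pics/s3.png

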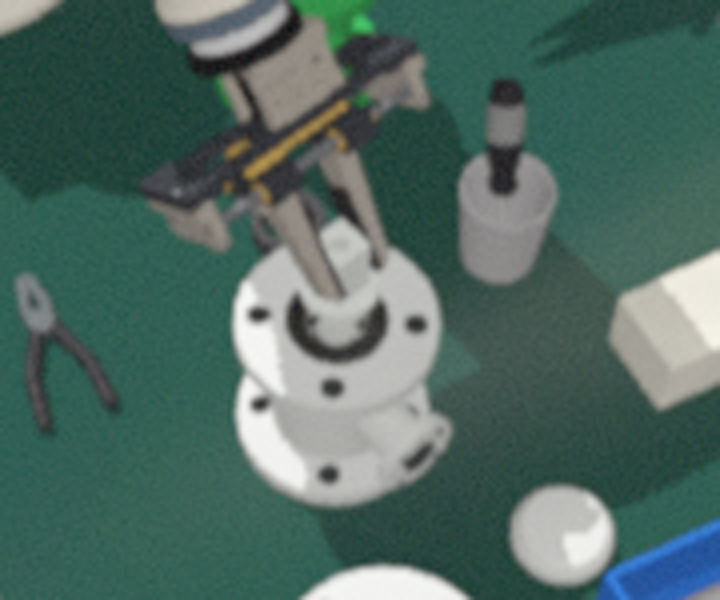

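The plug is held upright above the open bore (crop (340,300)). The meter is flat and the screwdriver is standing in the pot. Handing in.

```bash
python3 -c "
from workcell import *
print(sign_off())"
```

```text
the job is handed in; nothing more can be done
None
```

The job is handed in at about 40 s with no verdict returned: the plug is rocked free and held upright about 15 mm above the bore, the screwdriver stands blade down in the pot, and the meter stands flat about 20 mm from where it started (limit 40 mm).

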